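Free the seized rod-clamp knob on the micromanipulator bench

TASK

The black wing knob on the rusty, salt-crusted rod clamp has seized: it only gives about 15 degrees either way before it jams. Grip it and rock it back and forth in that small arc - clockwise, counterclockwise, clockwise again - until it breaks free, then open it counterclockwise at least an eighth of a turn (45 degrees) past where it started and let go. Do not turn the knob of the clean clamp and do not disturb the culture dish.

Things in the scene. Friction and masses are not known exactly. Their poses are not given: they have to be found in the camera images.
- seized_grip (a point): SEIZED knob's grip point, on its vertical axis. Black bar 46 long (this x), 14 thick (y: pinch across it from above), 40 mm tall; its top 17 mm above this point, underside 23 mm below, clamp's flat top 32 mm below. Clamp: fixed 90 x 70 x 40 mm aluminium block, steel rod through it; a rusty ring 58 mm wide with salt crumbs round the knob's foot marks it. Frame turns with the knob, z up.
- seized_knob (a joint): Seized knob's angle, rad: 0 at start, + counterclockwise from above (loosening), - clockwise. Drags stiffly (0.18 N m), stays where left, does not lift off. At first it jams near -0.28 and +0.28; force alone will not pass. After swings to about -0.26, +0.26, -0.26 in this order (those under 0.19 do not count) it turns + freely to a hard stop at 1.05. If it still jams at +, rock on.
- clean_tip (a point): Bystander: top of one end of the knob bar on the CLEAN clamp (same clamp and bar, no rust, turns easily); 17 mm above that knob's grip height. The knob's axis lies 23 mm along this frame's +x; the frame turns with the knob, z up. Must not move over 8 mm (20 degrees).
- dish: Bystander: closed round culture dish, 60 mm across, 14 mm tall, pale with a pink disc on top, lying loose on the table between the clamps. Origin at the centre of its underside. Not to be moved by more than 15 mm.
There are look-alikes about, which are no part of the job. Leave any orange look-alike of the part that bears seized_grip alone.

How it is judged:
On the way, in this order (a step that is already met when the one before it is completed fails the run):
1. the seized knob is rocked clockwise by at least 10 degrees (value of joint seized_knob below -0.175 rad).
2. then rocked back counterclockwise to at least 10 degrees past its start (value of joint seized_knob above 0.175 rad).
3. then rocked clockwise again by at least 10 degrees (value of joint seized_knob below -0.175 rad).
At the end, for the whole second after the job is handed in: The seized knob stands at least 0.7 rad (40 degrees) counterclockwise of its start; the clean clamp's knob has not been turned (bar end within 8 mm of its start) and the dish lies within 15 mm of its start (value of joint seized_knob above 0.7 rad and distance of clean_tip from where it was at the start of the episode below 0.008 m and distance of dish from where it was at the start of the episode below 0.015 m); the robot touches nothing.
It fails at once if the clean clamp's knob is turned by more than about 20 degrees (distance of clean_tip from where it was at the start of the episode above 0.008 m).
It fails at once if the culture dish is pushed more than 15 mm or lifted (distance of dish from where it was at the start of the episode above 0.015 m).
It also fails if it takes over 43 s, if anything falls off the work surface, if the arm or the gripper's body presses on something with over 40 N, if the wrist force passes 120 N, or if a joint passes its speed limit or range.

ROBOT

A 6-joint arm with a two-finger parallel gripper is mounted at the origin on the work surface. World frame = base frame: x ahead of the robot, y to its left, z up, the work surface at z = 0. Lengths are in m, angles in rad, forces in N, time in s.
With the tool pointing down it reaches from about 0.3 to 0.85 m from the base axis. Payload 4.2 kg.
Tool frame: the origin (TCP) lies on the centre line of the jaws, within the pads' length; the fingertips stand 19 mm ahead of it and the grasp point (between the pads) is the TCP; z points along the fingers, y is the line along which they close (so a half turn about z gives the same grasp; the last joint's range is limited). The gripper opens to 91 mm and grips with 3 to 60 N. Pads are 32 mm wide; open, the fingers measure 118 mm over their backs; the gripper's body (76 mm by 178 mm) begins 60 mm behind the grasp point.
Start: joints at [1.111, 0.32, 1.565, -0, 1.257, -0.02], TCP at [0.245, 0.52, 0.233] pointing down, gripper open.
Joint ranges: [-3.11, 3.11], [-0.84, 2.01], [0.21, 2.61], [-1.34, 4.49], [0.05, 2.63], [-2.56, 2.56]. Speed limits (rad/s): [2.57, 2.57, 3.14, 3.14, 3.14, 3.14].

INTERFACE

Orientations are given as a unit quaternion [w, x, y, z].
In Python, from station import arm, eyes gives the robot as it stands.
- The arm moves only by the tool move_arm, never from a script. Its argument "rows" is a list of rows, each a list of 3 entries, a list of its own where there are three numbers: the shift along the tool's x, y, z in units of 10 cm (1.0 is 10 cm), then the turn, a rotation vector about the tool's x, y, z in units of pi/4 rad (1.0 is pi/4 rad), then the closure, from -1 (fully open) to 1 (shut), so that 0 is half open. In form: [[[dx, dy, dz], [ax, ay, az], jaw], ...]. A call has 1 to 8 rows; each row is the pose to reach, as a shift and turn from the pose commanded when the call began, along the tool's axes at that moment; what a row does not reach only later rows make up. A row lasts 1/12 s, in which the tool goes at most 41.7 mm and 7.16 degrees, less where a joint would pass 70% of its speed; a pose out of reach is approached as far as the arm can. A call with a number of a shift or a turn outside -1 to 1 is refused whole. A call with a gripper value outside its range is refused whole. The fingers move at their own pace and stop on an object; the grip force is fixed at half the most. Time passes only in rows, so rows that repeat a pose let the fingers close. It gives the time, the measured TCP pose, the force, the opening and the grip force at its end, in the units of the state.
- arm.state(): the state, without advancing time (a new reading comes with each control period).
- eyes.camera(name): name is "scene" or "side" or "wrist"; returns a dict with "color" (480x640x3 uint8, red, green, blue), "depth" (480x640 float32, m along the optical axis (not along the pixel's ray), 0 where there is no reading), "K" (3x3 intrinsics, pixels), "k1" (the pictures are not rectified: a ray, as slopes to the right and down, at radius r is drawn at 1 + k1 r^2 times it, then the intrinsics apply), "view" (4x4, takes a point from world to camera coordinates). Camera axes: x right, y down, z forward; pixel columns grow to the right and rows downward; lengths in m; the calibration is good to about 2 mm. A picture is of the moment at which its call begins.
- arm.hand_in(): hands the job in; it is judged then, once.
The state is a dict: "time": time; "q": joint angles; "qd": joint speeds; "effort": joint torques, N m; "tcp_pos": TCP position; "tcp_rot": TCP orientation; "ft_force": force on the tool from outside, world axes, zero at the start; "wrist_torque": the same for the moment, N m; "width": finger opening in m; "finger_force": force on a finger pad.
Only numpy, scipy, OpenCV 4.12 (cv2) and the standard library are available. Lean on these libraries where they do the work, as an engineer would, in place of code of your own. Each camera call takes 0.05 s, during which the arm holds its last target. There are 200 camera calls.

## Working session

There is one attempt and no reset: what is moved stays moved. The work goes in short steps, Python scripts to look and compute and a tool call to move; the robot and the scene stay as the last step left them, time stands still between calls to the robot, and variables do not carry over. Pictures are saved under pics/ and viewed, at most 10 in all, crops included, and the job is handed in when it is done.

Besides the shell and the picture viewer there is one more tool, called after ">>>" as a command line: name --argument value ..., lists and objects as JSON in quotes. move_arm: Moves the arm, as the interface text tells. Its arguments: {"type":"object","properties":{"rows":{"type":"array"}},"required":["rows"]}

```bash
mkdir -p pics
python3 - <<'E'
from station import arm, eyes
import cv2, numpy as np
s=arm.state(); print(s['time'],s['tcp_pos'],s['tcp_rot'],s['width'])
ims=[]
for n in ['scene','side']:
    c=eyes.camera(n); np.savez(f'{n}0.npz',**c); cv2.imwrite(f'pics/{n}0.png',c['color'][:,:,::-1])
    V=c['view']; print(n,c['k1'],c['K'][0,0],-V[:3,:3].T@V[:3,3], V[2,:3])
E
```

```text
0.0 [0.24459427 0.51983817 0.23213703] [-2.01559286e-04  2.18140134e-01  9.75917053e-01 -8.64166776e-04] 0.09108563591989528
scene -0.03913318428629602 586.1366746195051 [ 1.18854494 -0.01609087  0.75277001] [-0.69619281  0.02523436 -0.71741118]
side -0.027443294878582207 569.3699948577254 [ 0.19556418 -0.58256825  0.71816922] [ 0.35416338  0.62454893 -0.69606533]
```

View pics/scene0.png

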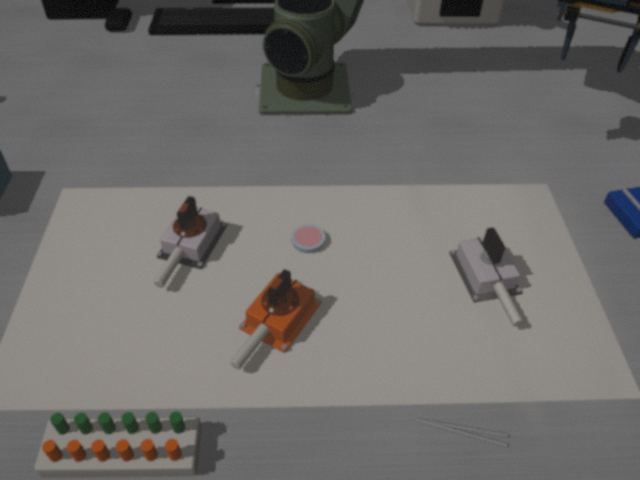

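View pics/side0.png

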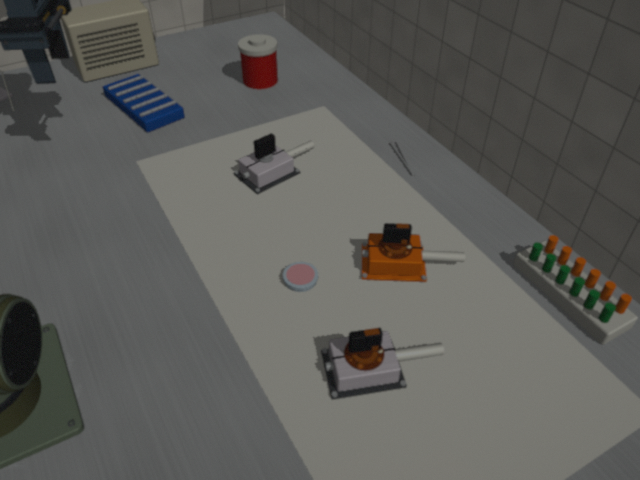

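Scene view: candidates are the rusty aluminium clamp (187,213), the orange look-alike (281,288) and the clean clamp (493,245). In the side view they are at (365,345), (397,235) and (265,147). The task description fits the rusty one on aluminium, (187,213). The dish is at (309,238). Next I measure it and take a close crop.

```bash
cat > h.py <<'E'
import numpy as np, cv2
def cloud(c,box):
    u0,v0,u1,v1=box; v,u=np.mgrid[v0:v1,u0:u1]; d=c['depth'][v0:v1,u0:u1]
    p=np.stack([u,v],-1).reshape(-1,1,2).astype(float)
    r=cv2.undistortPoints(p,c['K'],np.array([float(c['k1']),0,0,0])).reshape(-1,2)
    P=np.c_[r,np.ones(len(r))]*d.reshape(-1,1); V=c['view']
    return ((P-V[:3,3])@V[:3,:3]).reshape(*d.shape,3), c['color'][v0:v1,u0:u1].astype(int), d>0
E
python3 - <<'E'
import numpy as np,cv2
from h import *
crops=[]
for n,b in [('scene',(145,185,240,295)),('side',(310,310,450,410))]:
    c=dict(np.load(n+'0.npz')); P,C,ok=cloud(c,b)
    ok&=C.max(-1)<200
    z=P[...,2]
    print(n,'z hist',np.histogram(z[ok],bins=np.arange(-.01,.13,.01)))
    blk=ok&(C.max(-1)<60)&(z>.05); Q=P[blk]; print(n,len(Q),'zmax',np.percentile(Q[:,2],[50,90,98,100]) if len(Q) else '')
    if len(Q):
        zt=np.percentile(Q[:,2],97)
        # everything above clamp top near
        m=ok&(z>zt-.03); T=P[m]; print('upper',len(T),T.min(0),T.max(0))
        m=ok&(z>zt-.006);T=P[m]; 
        r=cv2.minAreaRect((T[:,:2]*1000).astype(np.float32)); print('top',len(T),np.round(T.mean(0),4),r)
    cr=cv2.resize(c['color'][b[1]:b[3],b[0]:b[2],::-1],None,fx=4,fy=4,interpolation=cv2.INTER_CUBIC)[:440]
    crops.append(cv2.resize(cr,(395,int(cr.shape[0]*395/cr.shape[1]))))
H=max(x.shape[0] for x in crops)
cv2.imwrite('pics/crop1.png',np.hstack([np.pad(x,((0,H-x.shape[0]),(0,0),(0,0))) for x in crops]))
E
```

```text
scene z hist (array([ 638, 6997,  241,  461,  622,  940,   95,   89,   97,  158,   74,
          0,    0,    0]), array([-0.01,  0.  ,  0.01,  0.02,  0.03,  0.04,  0.05,  0.06,  0.07,
        0.08,  0.09,  0.1 ,  0.11,  0.12,  0.13]))
scene 377 zmax [0.07242852 0.08891421 0.09056561 0.09197302]
upper 415 [ 0.46139032 -0.21656879  0.06080729] [ 0.50734603 -0.18948604  0.09321439]
top 194 [ 0.4857 -0.2023  0.0892] ((483.4623718261719, -202.0144805908203), (16.139692306518555, 46.82495880126953), 72.24694061279297)
side z hist (array([1808, 7998,  301,  690, 1076, 1264,  152,  137,  143,  295,   84,
          0,    0,    0]), array([-0.01,  0.  ,  0.01,  0.02,  0.03,  0.04,  0.05,  0.06,  0.07,
        0.08,  0.09,  0.1 ,  0.11,  0.12,  0.13]))
side 636 zmax [0.07679358 0.08922528 0.09055617 0.09190203]
upper 654 [ 0.45875068 -0.2163589   0.0603654 ] [ 0.50418662 -0.18949816  0.09268628]
top 316 [ 0.4806 -0.2038  0.0887] ((481.7999572753906, -203.2539825439453), (14.689165115356445, 46.10837173461914), 71.46206665039062)
```

View pics/crop1.png

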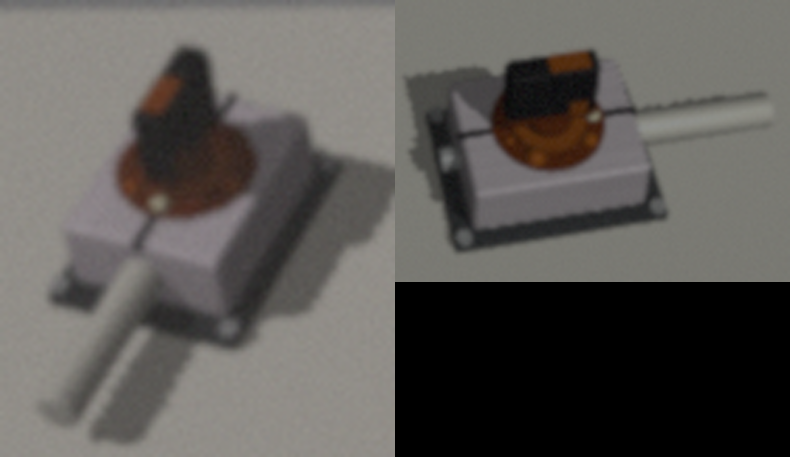

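The crop confirms the choice: aluminium block, rust ring and salt crumb under a black bar, and not the orange clamp. Both views agree on centre ≈ (0.4825, -0.2027), top z 0.090, so grip z is 0.073. Size is 46×15 mm and the bar yaw is -18°. I'll put tool y at yaw -108° to leave the last joint room to turn.

```bash
cat > plan.py <<'E'
import numpy as np,sys
from scipy.spatial.transform import Rotation as Ro
from station import arm
def go(T,yaw,n=8,dyaw=43.2):
    s=arm.state(); p=np.array(s['tcp_pos']); w,x,y,z=s['tcp_rot']; R=Ro.from_quat([x,y,z,w]).as_matrix()
    a=np.degrees(np.arctan2(R[1,1],R[0,1])); print('t',s['time'],'p',p.round(4),'yaw',a.round(1),'z',R[:,2].round(3),'q',np.round(s['q'],2))
    rem=(yaw-a)
    if rem>180: rem-=360
    if rem<-270: rem+=360
    for i in range(n):
        c,s_=np.cos(np.radians(a)),np.sin(np.radians(a)); X=np.array([-s_,c,0]); Y=np.array([c,s_,0])
        M=np.stack([X,Y,[0,0,-1]]) if R[2,2]<0 else None
        # right handed: x = y cross z
        M[0]=np.cross(M[1],M[2])
        d=M@(np.array(T)-p)*10; k=min(1,1/abs(d).max()); d=(d*k).round(2)
        r=np.clip(rem,-dyaw,dyaw); print('shift',d,'turn z',round(-r/45,3))
        p=p+M.T@d/10; a+=r; rem-=r
        if k==1 and abs(rem)<.1: break
E
python3 -c "
from plan import *
go([.4825,-.2027,.15],-108)"
```

```text
t 0.1 p [0.2446 0.5199 0.2322] yaw 64.8 z [-0.001 -0.001 -1.   ] q [ 1.11  0.32  1.57 -0.    1.26 -0.02]
shift [-0.95 -1.    0.15] turn z 0.96
shift [-1.   -0.06  0.11] turn z 0.96
shift [-1.    0.83  0.14] turn z 0.96
shift [-0.12  1.    0.11] turn z 0.96
shift [0.73 1.   0.13] turn z 0.0
shift [0.73 1.   0.13] turn z -0.0
shift [0.26 0.36 0.05] turn z -0.0
```

>>> move_arm --rows '[[[-0.95,-1,0.1],[0,0,0.96],-1],[[-0.95,-1,0.1],[0,0,0.96],-1],[[-0.95,-1,0.1],[0,0,0.96],-1],[[-0.95,-1,0.1],[0,0,0.96],-1],[[-0.95,-1,0.1],[0,0,0.96],-1],[[-0.95,-1,0.1],[0,0,0.96],-1],[[-0.95,-1,0.1],[0,0,0.96],-1]]'

```text
time: 0.68
tcp_pos: [0.2883, 0.3888, 0.2228]
tcp_rot: [-0.0, 0.563, 0.826, -0.0]
ft_force: [-0.7, 0.3, -0.4]
width: 0.0914
finger_force: 0.0
```

>>> move_arm --rows '[[[-1,-0.06,0.1],[0,0,0.96],-1],[[-1,-0.06,0.1],[0,0,0.96],-1],[[-1,-0.06,0.1],[0,0,0.96],-1],[[-1,-0.06,0.1],[0,0,0.96],-1],[[-1,-0.06,0.1],[0,0,0.96],-1],[[-1,-0.06,0.1],[0,0,0.96],-1],[[-1,-0.06,0.1],[0,0,0.96],-1]]'

```text
time: 1.27
tcp_pos: [0.3194, 0.2941, 0.2128]
tcp_rot: [0.0, 0.827, 0.562, -0.0]
ft_force: [0.1, -0.6, 0.9]
width: 0.0911
finger_force: 0.0
```

>>> move_arm --rows '[[[-1,0.83,0.1],[0,0,0.96],-1],[[-1,0.83,0.1],[0,0,0.96],-1],[[-1,0.83,0.1],[0,0,0.96],-1],[[-1,0.83,0.1],[0,0,0.96],-1],[[-1,0.83,0.1],[0,0,0.96],-1],[[-1,0.83,0.1],[0,0,0.96],-1],[[-1,0.83,0.1],[0,0,0.96],-1]]'

```text
time: 1.85
tcp_pos: [0.3599, 0.1704, 0.2028]
tcp_rot: [0.0, 0.976, 0.219, -0.0]
ft_force: [-0.3, 0.1, -0.1]
width: 0.0913
finger_force: 0.0
```

```bash
python3 -c "
from plan import *
go([.4825,-.2027,.15],-108)"
```

```text
t 1.85 p [0.3599 0.1704 0.2028] yaw -64.7 z [-0. -0. -1.] q [0.41 0.06 1.98 0.   1.1  1.54]
shift [-0.12  1.    0.14] turn z 0.96
shift [0.73 1.   0.16] turn z 0.003
shift [0.73 1.   0.17] turn z -0.0
shift [0.26 0.36 0.06] turn z -0.0
```

>>> move_arm --rows '[[[-0.12,1,0.14],[0,0,0.96],-1],[[-0.12,1,0.14],[0,0,0.96],-1],[[-0.12,1,0.14],[0,0,0.96],-1],[[-0.12,1,0.14],[0,0,0.96],-1],[[-0.12,1,0.14],[0,0,0.96],-1],[[-0.12,1,0.14],[0,0,0.96],-1],[[-0.12,1,0.14],[0,0,0.96],-1]]'

```text
time: 2.43
tcp_pos: [0.3915, 0.0752, 0.1888]
tcp_rot: [0.0, 0.988, -0.154, -0.0]
ft_force: [-0.5, -0.7, 1.0]
width: 0.0911
finger_force: 0.0
```

>>> move_arm --rows '[[[0.73,1,0.16],[0,0,0],-1],[[0.73,1,0.16],[0,0,0],-1],[[0.73,1,0.16],[0,0,0],-1],[[0.73,1,0.16],[0,0,0],-1],[[0.73,1,0.16],[0,0,0],-1]]'

```text
time: 2.85
tcp_pos: [0.4303, -0.0438, 0.1725]
tcp_rot: [-0.0, 0.988, -0.155, -0.001]
ft_force: [-0.3, 0.1, -0.6]
width: 0.0912
finger_force: 0.0
```

>>> move_arm --rows '[[[0.73,1,0.16],[0,0,0],-1],[[0.73,1,0.16],[0,0,0],-1],[[0.73,1,0.16],[0,0,0],-1],[[0.73,1,0.16],[0,0,0],-1],[[0.73,1,0.16],[0,0,0],-1]]'

```text
time: 3.27
tcp_pos: [0.4688, -0.16, 0.1565]
tcp_rot: [-0.0, 0.988, -0.155, -0.001]
ft_force: [0.5, 0.2, 0.1]
width: 0.0916
finger_force: 0.0
```

>>> move_arm --rows '[[[0.26,0.36,0.06],[0,0,0],-1],[[0.26,0.36,0.06],[0,0,0],-1],[[0.26,0.36,0.06],[0,0,0],-1]]'

```text
time: 3.52
tcp_pos: [0.4824, -0.2016, 0.1508]
tcp_rot: [-0.0, 0.988, -0.155, -0.0]
ft_force: [-0.2, 0.8, 0.2]
width: 0.0913
finger_force: 0.0
```

Run:
```python
from plan import *
from station import eyes
from h import *
go([.4825,-.2027,.073],-108)
c=eyes.camera('wrist'); cv2.imwrite('pics/w1.png',c['color'][:,:,::-1])
P,C,ok=cloud(c,(0,0,640,480))
z=P[...,2]; m=ok&(z>.083)&(z<.096)&(np.hypot(P[...,0]-.4825,P[...,1]+.2027)<.04); T=P[m]
print(len(T),T.mean(0) if len(T) else '', cv2.minAreaRect((T[:,:2]*1000).astype(np.float32)) if len(T) else '')
```

```text
t 3.5167 p [ 0.4824 -0.2016  0.1508] yaw -107.8 z [-0.     0.001 -1.   ] q [-0.42  0.31  1.81  0.    1.03  1.46]
shift [0.   0.01 0.78] turn z 0.004
1908 [ 0.48472904 -0.20329547  0.08774323] ((483.4493408203125, -203.0640106201172), (13.957734107971191, 45.63329315185547), 71.87969970703125)
```

View pics/w1.png

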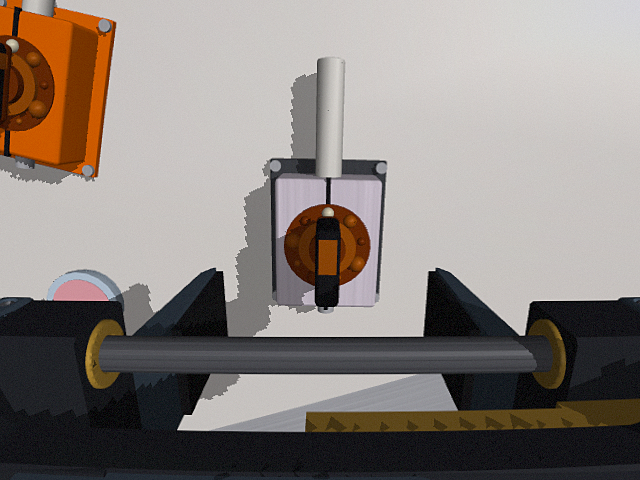

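The wrist view shows the target bar at (327,262), centred and parallel between the jaws at (215,340) and (435,340). It measures (0.4834,-0.203), 46×14 mm, yaw -18°, which agrees. I'll descend and close.

>>> move_arm --rows '[[[0,0.01,0.4],[0,0,0],-1],[[0,0.01,0.77],[0,0,0],-1],[[0,0.01,0.77],[0,0,0],-1],[[0,0.01,0.77],[0,0,0],-1],[[0,0.01,0.77],[0,0,0],0.3]]'

```text
time: 3.98
tcp_pos: [0.4828, -0.2027, 0.0756]
tcp_rot: [0.0, 0.988, -0.155, 0.001]
ft_force: [0.2, -0.2, 0.8]
width: 0.0871
finger_force: 0.0
```

>>> move_arm --rows '[[[0,0,0],[0,0,0],1],[[0,0,0],[0,0,0],1],[[0,0,0],[0,0,0],1],[[0,0,0],[0,0,0],1],[[0,0,0],[0,0,0],1],[[0,0,0],[0,0,0],1],[[0,0,0],[0,0,0],1],[[0,0,0],[0,0,0],1]]'

```text
time: 4.65
tcp_pos: [0.4818, -0.2035, 0.0739]
tcp_rot: [-0.0, 0.988, -0.156, -0.0]
ft_force: [-1.0, 0.1, -0.4]
width: 0.0338
finger_force: 0.0
```

>>> move_arm --rows '[[[0,0,0],[0,0,0],1],[[0,0,0],[0,0,0],1],[[0,0,0],[0,0,0],1],[[0,0,0],[0,0,0],1],[[0,0,0],[0,0,0],1],[[0,0,0],[0,0,0],1]]'

```text
time: 5.15
tcp_pos: [0.4821, -0.2025, 0.0739]
tcp_rot: [-0.001, 0.988, -0.157, 0.0]
ft_force: [1.6, 5.1, 0.5]
width: 0.0141
finger_force: 30.0
```

Gripped at 14 mm. First swing is clockwise, which is +tool z.

>>> move_arm --rows '[[[0,0,0],[0,0,0.1],1],[[0,0,0],[0,0,0.2],1],[[0,0,0],[0,0,0.3],1],[[0,0,0],[0,0,0.36],1],[[0,0,0],[0,0,0.36],1],[[0,0,0],[0,0,0.36],1]]'

```text
time: 5.65
tcp_pos: [0.4822, -0.2023, 0.0739]
tcp_rot: [-0.001, 0.956, -0.295, -0.0]
ft_force: [2.1, 4.8, 0.7]
width: 0.0138
finger_force: 30.0
```

```bash
cat > ck.py <<'E'
from station import arm,eyes
from h import *
import sys
from scipy.spatial.transform import Rotation as Ro
s=arm.state(); w,x,y,z=s['tcp_rot']; R=Ro.from_quat([x,y,z,w]).as_matrix()
print('t',s['time'],'toolyaw',np.degrees(np.arctan2(R[1,1],R[0,1])).round(1),'tq',np.round(s['wrist_torque'],2),'f',np.round(s['ft_force'],1),s['width'],s['finger_force'])
E
python3 ck.py
```

```text
t 5.65 toolyaw -124.3 tq [ 1.06 -0.24 -0.19] f [2.1 4.8 0.7] 0.013837611855022613 29.97587263584137
```

>>> move_arm --rows '[[[0,0,0],[0,0,-0.12],1],[[0,0,0],[0,0,-0.24],1],[[0,0,0],[0,0,-0.36],1],[[0,0,0],[0,0,-0.48],1],[[0,0,0],[0,0,-0.6],1],[[0,0,0],[0,0,-0.72],1],[[0,0,0],[0,0,-0.72],1],[[0,0,0],[0,0,-0.72],1]]'

```text
time: 6.32
tcp_pos: [0.4821, -0.2027, 0.0738]
tcp_rot: [-0.001, 1.0, -0.017, 0.0]
ft_force: [2.4, 5.7, 0.9]
width: 0.0135
finger_force: 30.0
```

```bash
python3 ck.py
```

```text
t 6.3167 toolyaw -91.9 tq [ 0.97 -0.3   0.12] f [2.4 5.7 0.9] 0.013515210079416556 29.990090131759644
```

>>> move_arm --rows '[[[0,0,0],[0,0,0.12],1],[[0,0,0],[0,0,0.24],1],[[0,0,0],[0,0,0.36],1],[[0,0,0],[0,0,0.48],1],[[0,0,0],[0,0,0.6],1],[[0,0,0],[0,0,0.73],1],[[0,0,0],[0,0,0.73],1],[[0,0,0],[0,0,0.73],1]]'

```text
time: 6.98
tcp_pos: [0.4822, -0.2023, 0.0739]
tcp_rot: [-0.001, 0.954, -0.3, -0.0]
ft_force: [2.4, 6.9, -0.3]
width: 0.0139
finger_force: 30.0
```

```bash
python3 ck.py
```

```text
t 6.9833 toolyaw -124.9 tq [ 1.22 -0.25 -0.24] f [ 2.4  6.9 -0.3] 0.013932865703828476 29.97575283050537
```

>>> move_arm --rows '[[[0,0,0],[0,0,-0.14],1],[[0,0,0],[0,0,-0.28],1],[[0,0,0],[0,0,-0.42],1],[[0,0,0],[0,0,-0.56],1],[[0,0,0],[0,0,-0.7],1],[[0,0,0],[0,0,-0.8],1],[[0,0,0],[0,0,-0.9],1],[[0,0,0],[0,0,-0.9],1]]'

```text
time: 7.65
tcp_pos: [0.4821, -0.2028, 0.0739]
tcp_rot: [-0.001, 0.999, 0.051, 0.0]
ft_force: [2.0, 5.7, -1.1]
width: 0.0139
finger_force: 30.0
```

```bash
python3 ck.py
```

```text
t 7.65 toolyaw -84.1 tq [ 0.87 -0.25  0.22] f [ 2.   5.7 -1.1] 0.013909293821583806 29.997804164886475
```

No jam at +24°: torque is still only drag and the width is unchanged. It's free, so I continue to about +52°.

>>> move_arm --rows '[[[0,0,0],[0,0,-0.12],1],[[0,0,0],[0,0,-0.24],1],[[0,0,0],[0,0,-0.36],1],[[0,0,0],[0,0,-0.48],1],[[0,0,0],[0,0,-0.62],1],[[0,0,0],[0,0,-0.62],1],[[0,0,0],[0,0,-0.62],1]]'

```text
time: 8.23
tcp_pos: [0.4823, -0.2032, 0.0739]
tcp_rot: [-0.0, 0.958, 0.288, 0.0]
ft_force: [2.6, 4.3, -0.2]
width: 0.0142
finger_force: 30.0
```

```bash
python3 ck.py
```

```text
t 8.2333 toolyaw -56.5 tq [ 0.85 -0.42  0.18] f [ 2.6  4.3 -0.2] 0.014219437844981262 29.99689221382141
```

>>> move_arm --rows '[[[0,0,0],[0,0,0],-0.2],[[0,0,0],[0,0,0],-0.2],[[0,0,0],[0,0,0],-0.2],[[0,0,0],[0,0,0],-0.2],[[0,0,0],[0,0,0],-0.2],[[0,0,0],[0,0,0],-0.2],[[0,0,0],[0,0,0],-0.2],[[0,0,0],[0,0,0],-0.2]]'

```text
time: 8.9
tcp_pos: [0.4818, -0.2035, 0.0739]
tcp_rot: [0.0, 0.957, 0.29, 0.0]
ft_force: [-0.6, 0.2, -1.0]
width: 0.0547
finger_force: 0.0
```

>>> move_arm --rows '[[[0,0,-0.3],[0,0,0],-0.2],[[0,0,-0.6],[0,0,0],-0.2],[[0,0,-0.9],[0,0,0],-0.2],[[0,0,-0.9],[0,0,0],-0.2],[[0,0,-0.9],[0,0,0],-0.2]]'

```text
time: 9.32
tcp_pos: [0.4828, -0.2039, 0.1657]
tcp_rot: [0.001, 0.957, 0.29, 0.002]
ft_force: [-0.5, -0.1, -0.1]
width: 0.0545
finger_force: 0.0
```

```bash
python3 ck.py
python3 - <<'E'
from station import eyes
from h import *
for n,b in (('wrist',(0,0,640,480)),('side',(310,290,450,410))):
    c=eyes.camera(n)
    P,C,ok=cloud(c,b); z=P[...,2]; m=ok&(z>.083)&(z<.096)&(np.hypot(P[...,0]-.4825,P[...,1]+.2027)<.04); T=P[m]
    print(n,len(T),cv2.minAreaRect((T[:,:2]*1000).astype(np.float32)) if len(T)>5 else '')
    if n=='wrist': cv2.imwrite('pics/w2.png',c['color'][:,:,::-1])
E
```

```text
t 9.3167 toolyaw -56.3 tq [-0.05  0.15 -0.05] f [-0.5 -0.1 -0.1] 0.054523948964746105 0.0
wrist 1699 ((483.82806396484375, -202.39291381835938), (45.575469970703125, 13.75735092163086), 33.27516174316406)
side 305 ((481.88372802734375, -202.7184295654297), (46.60868835449219, 14.140336036682129), 33.08601760864258)
```

View pics/w2.png

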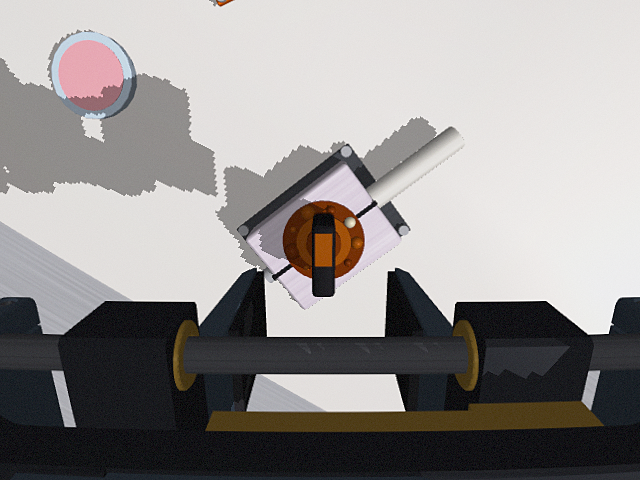

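The bar at (323,255) now measures yaw +33.2°, up from -18°. That is about +51° (0.89 rad), with the jaws clear and the dish at (92,75) lying undisturbed. Handing in.

```bash
python3 -c "
from station import arm
print(arm.hand_in())"
```

```text
the job is handed in; nothing more can be done
None
```

The seized knob was rocked clockwise, counterclockwise and clockwise, broke free, and now stands about 51° (0.89 rad) counterclockwise of its start; I let go, the gripper touches nothing, the clean clamp and dish were never touched, and the job is handed in (no verdict was returned).

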